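Level the brochette grill on the stove ledge

ROBOT

A 7-joint arm with a two-finger parallel gripper is mounted at the origin on the work surface. World frame = base frame: x ahead of the robot, y to its left, z up, the work surface at z = 0. Lengths are in m, angles in rad, forces in N, time in s.
With the tool pointing down it reaches from about 0.4 to 0.75 m from the base axis. Payload 19.5 kg.
Tool frame: the origin (TCP) lies between the finger pads; the fingertips stand 11 mm ahead of it and the grasp point (between the pads) lies 8 mm behind it; z points along the fingers, y is the line along which they close (so a half turn about z gives the same grasp; the last joint's range is limited). The gripper opens to 85 mm and grips with 20 to 120 N. Pads are 22 mm wide; open, the fingers measure 114 mm over their backs; the gripper's body (76 mm by 85 mm) begins 54 mm behind the grasp point. The pads swing forward as they close: fully open they stand 13 mm farther back than shut.
Start: joints at [1.174, 0.707, -0.028, 1.485, 0.022, 0.951, -0.075], TCP at [0.2, -0.539, 0.242] pointing down, gripper open.
Joint ranges: [-2.71, 2.71], [-0.32, 2.16], [-1.57, 1.52], [0, 2.45], [-1.46, 4.6], [0, 2.02], [-2.83, 2.83]. Speed limits (rad/s): [1.89, 1.89, 2.57, 2.57, 3.01, 3.01, 3.01].

INTERFACE

Orientations are given as a rotation vector (axis times angle).
In Python, from cell import env gives the robot as it stands.
- The arm moves only by the tool send_rows, never from a script. Its argument "increments" is a list of rows, each an object of numbers: "dx", "dy", "dz": the shift along the tool's x, y, z in mm; "turn": the turn about the tool's z in rad; "hand": the closure in counts, from 0 (fully open) to 255 (shut). A call has 1 to 10 rows; each row is the pose to reach, as a shift and turn from the pose commanded when the call began, along the tool's axes at that moment; what a row does not reach only later rows make up. A row lasts 1/10 s, in which the tool goes at most 50 mm and 8.59 degrees, less where a joint would pass 70% of its speed; a pose out of reach is approached as far as the arm can. A call with a gripper value outside its range is refused whole. The fingers move at their own pace and stop on an object; "squeeze" is the grip in N (left out, the last holds). Time passes only in rows, so rows that repeat a pose let the fingers close. It gives the time, the measured TCP pose, the force, the opening and the grip force at its end, in the units of the state.
- env.sense(): the state, without advancing time (a new reading comes with each control period).
- env.snapshot(name): name is "scene" or "side" or "wrist"; returns a dict with "image" (420x560x3 uint8, red, green, blue), "z_map" (420x560 float32, m along the optical axis (not along the pixel's ray), 0 where there is no reading), "fx", "fy", "cx", "cy" (pixels), "view" (4x4, takes a point from world to camera coordinates). Camera axes: x right, y down, z forward; pixel columns grow to the right and rows downward; lengths in m; the calibration is good to about 2 mm. A picture is of the moment at which its call begins.
- env.hand_in(): hands the job in; it is judged then, once.
The state is a dict: "t": time; "qpos": joint angles; "qd": joint speeds; "tau": joint torques, N m; "tcp_pos": TCP position; "ee_rot": TCP orientation; "ft_force": force on the tool from outside, world axes, zero at the start; "wrist_torque": the same for the moment, N m; "width": opening from 0.0 (shut) to 1.0 (fully open); "gripper_force": force on a finger pad.
Only numpy, scipy, OpenCV 4.12 (cv2) and the standard library are available. Lean on these libraries where they do the work, as an engineer would, in place of code of your own. Each camera call takes 0.05 s, during which the arm holds its last target. There are 200 camera calls.

TASK

Lay the yellow spirit level across the brochette grill, vial up, seated fully home in one of the facing pairs of skewer notches, about centred across the grill, and let go of it. Then grip the black knob of the grill's front levelling foot and turn it until, with the knob pressed down at about 10 N so that its soft rubber pad beds as under a full load, the bubble stands centred between the two lines. Finish while still gripping the knob and pressing down, with the bubble centred under that push: do not let go; leave the other things on the ledge alone.

Things in the scene. Friction and masses are not known exactly. Their poses are not given: they have to be found in the camera images.
- level_mid (a point): centre (half-way along, across and up) of the yellow spirit level, a loose bar of 0.3 kg, 220 long (its x), 22 wide (y), 40 high (z), standing on its sole on the ledge. A green vial is let into the middle of its top face, with two black lines, each 10.5 from the middle.
- bubble_mid (a point): centre of the white bubble (16 long, 12 thick) in the vial of the level. It slides along the level's x; centred when it stands at x = 0 of level_mid, end stops 24 to either side. It runs to the higher end, 1.2 mm per mrad of slope, and takes about 1 s to settle.
- grill_mid (a point): middle of the steel brochette grill between its two notched rails, at the height of the notch bottoms (103 above the ledge). x from the front rail (robot's side) to the back rail, y along the rails, z up. Trough 400 long (y), 160 wide (x), its floor 54 below this point; rails 6 thick at x = -77 and +77, tops 12 above the notch bottoms. Fixed on the ledge, but its front tilts with the levelling foot.
- notch1 (a point): middle of one facing pair of skewer notches, midway between the rails, at the notch bottoms; axes as grill_mid. Pairs lie at y = -155, -85 (this one), +85 and +155 of grill_mid. Notches are 25 wide at the bottom, 37 at the mouth, 12 deep. A level seated in a pair lies along x, its centre 20 above this point.
- knob_grip (a point): centre of the black knurled knob on the grill's front levelling foot: upright cylinder, diameter 40, 30 high, on a 12 mm spindle at x = -140, y = 0 of grill_mid; the lug lies 40 below the knob. Clockwise from above raises the grill's front 10 mm a turn: 7.6 mrad of slope, 9.1 mm of bubble per radian. Stiff (0.12 N m), stays where left, does not rise as it turns. The front starts too low.
- foot (a joint): how far (rad) the grill has rocked down about its back feet as the soft rubber pad of the levelling foot is squashed by pressing the knob; 0 = only the grill's own weight (the level on it adds 0.0015). The back feet lie 210 behind the spindle. The pad gives 1 mm (0.0048 rad, 5.7 mm of bubble) per 6 N. With a 10 N push, 1.4 to 2.9 rad clockwise are needed in all: often two grips.
Things that resemble listed ones, but are neither listed nor needed, are in the scene too. Several things look just like the part that bears level_mid: the one meant starts nearest to the robot's base.

How it is judged:
On the way:
1. the level lies fully home in a facing pair of skewer notches, vial up, let go of and at rest (z of level_mid in the frame of grill_mid between 0.016 and 0.024 m and x of level_mid in the frame of grill_mid between -0.028 and 0.028 m and angle between the x axis of level_mid and the x axis of grill_mid, either way round below 0.07 rad and angle between level_mid's own z axis and vertical below 0.1 rad and contact force between the fingers and level below 0.1 N and linear speed of level below 0.03 m/s), for 0.3 s.
At the end, for the whole second after the job is handed in: The level lies untouched, home in a pair of notches (centre 16 to 24 mm above their bottoms, within 28 mm of mid-grill, along x within 4 degrees); the fingers grip the knob (over 20 N in all) and squash the pad 0.9-3.2 mm (a push of about 4 to 17 N); the bubble stands within 4 mm of the middle (z of level_mid in the frame of grill_mid between 0.016 and 0.024 m and x of level_mid in the frame of grill_mid between -0.028 and 0.028 m and angle between the x axis of level_mid and the x axis of grill_mid, either way round below 0.07 rad and angle between level_mid's own z axis and vertical below 0.1 rad and contact force between each of the arm, the fingers and level below 0.1 N and x of bubble_mid in the frame of level_mid between -0.004 and 0.004 m and contact force between the fingers and knob above 20 N and value of joint foot between 0.0043 and 0.0152 rad and linear speed of level below 0.02 m/s); the arm keeps its last pose, push and grip.
It fails at once if the knob is pressed down with more than about 40 N (value of joint foot above 0.032 rad).
It fails at once if the level is dropped (linear speed of level above 0.5 m/s and contact force between the fingers and level below 0.05 N).
It fails at once if another thing on the ledge is pushed away (distance of any of steamer_low, steamer_top, tagine, ladle, paddle, oil, olives from where it was at the start of the episode above 0.03 m).
It also fails if it takes over 64 s, if anything falls off the work surface, if the arm or the gripper's body presses on something with over 40 N, if the wrist force passes 120 N, or if a joint passes its speed limit or range.

## Working session

There is one attempt and no reset: what is moved stays moved. The work goes in short steps, Python scripts to look and compute and a tool call to move; the robot and the scene stay as the last step left them, time stands still between calls to the robot, and variables do not carry over. Pictures are saved under pics/ and viewed, at most 10 in all, crops included, and the job is handed in when it is done.

Besides the shell and the picture viewer there is one more tool, called after "Request:" as name(argument=value, ...) on one line, values as JSON. send_rows: Moves the arm, as the interface text tells. Its arguments: {"type":"object","properties":{"increments":{"type":"array"},"squeeze":{"type":"number"}},"required":["increments"]}

```bash
mkdir -p pics; ls
cat > h.py <<'E'
import numpy as np,cv2
from cell import env
from scipy.spatial.transform import Rotation as R
def snap(n,f=None):
    s=env.snapshot(n); np.savez('last_%s.npz'%n,**s)
    if f: cv2.imwrite('pics/'+f,s['image'][:,:,::-1])
    return s
def load(n): return dict(np.load('last_%s.npz'%n))
def pt(s,u,v,r=1):
    p=s['z_map'][v-r:v+r+1,u-r:u+r+1]; z=np.median(p[p>0])
    c=np.array([(u-s['cx'])/s['fx']*z,(v-s['cy'])/s['fy']*z,z,1])
    return (np.linalg.inv(s['view'])@c)[:3].round(4)
def cloud(s):
    z=s['z_map'];v,u=np.mgrid[:z.shape[0],:z.shape[1]]
    c=np.stack([(u-s['cx'])/s['fx']*z,(v-s['cy'])/s['fy']*z,z,np.ones_like(z)],-1)
    return (c@np.linalg.inv(s['view']).T)[...,:3]
E
python3 - <<'E'
from h import *
a=snap('scene','scene1.png');b=snap('side','side1.png')
print({k:v for k,v in env.sense().items()})
E
```

```text
pics
{'t': 0.1, 'qpos': array([ 1.17429305,  0.70701112, -0.02762971,  1.48492724,  0.02201984,
        0.95091862, -0.07553023]), 'qd': array([-1.16540808e-03, -1.96384976e-03,  2.12995900e-04, -1.93230269e-03,
        1.08951161e-03,  1.74004310e-04,  8.10982084e-05]), 'tau': array([-6.53238058e-04, -8.84293485e+01,  1.23583362e+00, -2.36452121e+01,
        1.69723219e-02,  5.14831598e-03,  5.96159180e-05]), 'tcp_pos': array([ 0.19968431, -0.53897977,  0.24189701]), 'ee_rot': array([-3.09136565e+00, -5.54223505e-01,  3.23201022e-04]), 'ft_force': array([-0.46708779, -0.18639963, -0.85096577]), 'wrist_torque': array([ 0.02249192,  0.03185959, -0.00864788]), 'gripper_force': 0.0, 'width': 1.0019331489046759}
```

View pics/scene1.png

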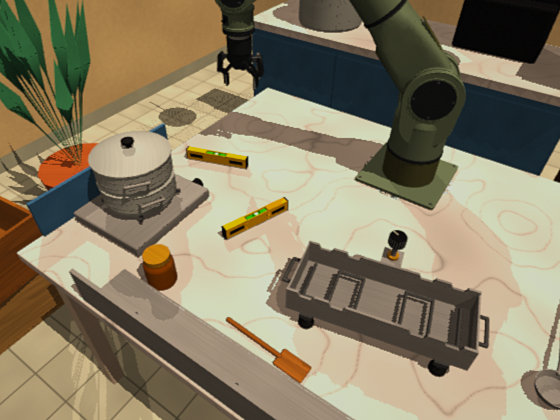

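View pics/side1.png

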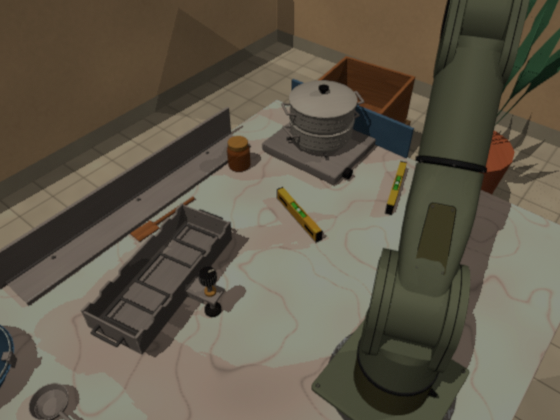

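Two yellow levels are visible: scene (218,157) and scene (256,216). In the side view they are at (397,187) and (299,213). The grill is at scene (385,300), with its knob at (397,240). I'll measure base distances and the geometry, and enlarge a crop.

Run:
```python
from h import *
out=[]
for n in('scene','side'):
    s=load(n);C=cloud(s);im=s['image'].astype(int)
    m=(im[...,0]>130)&(im[...,1]>100)&(im[...,2]<70)&(C[...,2]<0.1)&(C[...,2]>0.0)
    k,l,st,c=cv2.connectedComponentsWithStats(m.astype(np.uint8)*255)
    # merge by clusters
    l=cv2.connectedComponents(cv2.dilate(m.astype(np.uint8),np.ones((9,9))))[1]*m
    for i in range(1,l.max()+1):
        P=C[l==i]
        if len(P)<60: continue
        T=P[P[:,2]>P[:,2].max()-.006]
        r=cv2.minAreaRect((T[:,:2]*1000).astype(np.float32))
        print(n,np.argwhere(l==i).mean(0)[::-1].round(),len(P),'zmax',P[:,2].max().round(3),r,'dist',np.hypot(*r[0]))
    # grill
    G=(C[...,2]>0.085)&(C[...,2]<0.135)&(C[...,0]>.3)&(C[...,1]>-.3)&(C[...,1]<.5)
    P=C[G]; np.save('g_%s.npy'%n,P)
    print(n,'grill pts',len(P),P.min(0),P.max(0))
a=load('scene');b=load('side')
print('knob',pt(a,397,236),pt(b,208,274))
cr=lambda s,x,y,w,h,k:cv2.resize(s['image'][y:y+h,x:x+w,::-1],None,fx=k,fy=k,interpolation=cv2.INTER_CUBIC)
cv2.imwrite('pics/c1.png',np.vstack([cr(a,160,130,200,120,3)[:, :],cr(a,300,215,200,80,3)]))
```

```text
scene [51.  8.] 81 zmax 0.099 ((-162.46995544433594, -2319.109130859375), (99.33209991455078, 29.482025146484375), 0.20264796912670135) dist 2324.793248281965
scene [217. 153.] 194 zmax 0.042 ((314.4309997558594, -568.735595703125), (27.03306770324707, 213.51776123046875), 18.926240921020508) dist 649.8669336312302
scene [254. 215.] 351 zmax 0.043 ((479.4156799316406, -278.19110107421875), (25.790332794189453, 212.727294921875), 70.08426666259766) dist 554.2830349931373
scene [155. 254.] 283 zmax 0.1 ((786.814697265625, -354.60675048828125), (60.34830856323242, 60.46244430541992), 85.31195831298828) dist 863.0314683283891
scene grill pts 6261 [ 0.43549394 -0.2999861   0.085002  ] [0.94386027 0.37529365 0.13494811]
side [401. 169.] 70 zmax 0.045 ((336.1431884765625, -631.1559448242188), (15.351591110229492, 56.397605895996094), 14.443668365478516) dist 715.0874560822208
side [286. 195.] 82 zmax 0.045 ((545.2123413085938, -300.6804504394531), (16.468097686767578, 59.447731018066406), 70.69770812988281) dist 622.6276819991791
side [392. 197.] 86 zmax 0.043 ((290.97662353515625, -494.8910827636719), (18.20774269104004, 54.80598068237305), 17.573501586914062) dist 574.094573430998
side [312. 224.] 92 zmax 0.042 ((414.2568359375, -253.9145050048828), (18.93735122680664, 62.30937576293945), 71.01466369628906) dist 485.8819835853388
side grill pts 5164 [ 0.42622693 -0.29871944  0.08500231] [0.94800005 0.39315997 0.13465538]
knob [0.4514 0.1155 0.1533] [0.4424 0.1217 0.1533]
```

View pics/c1.png

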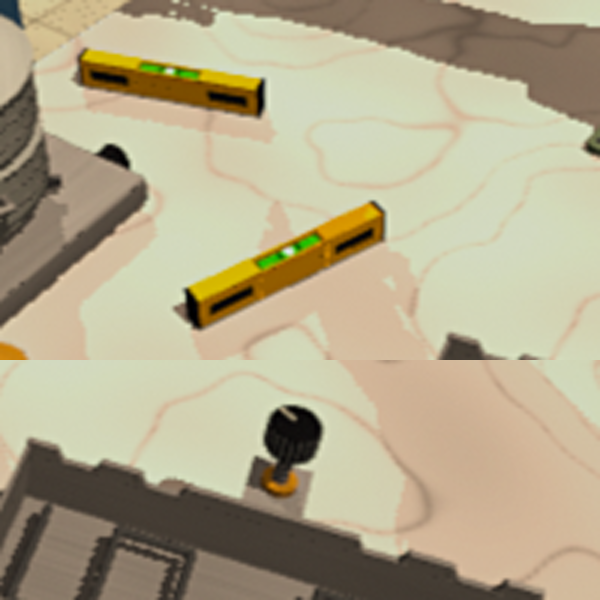

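The crop confirms it. The lower level at scene (256,216) is 0.554 m from the base and the other at (218,157) is 0.650 m, so the first is the one meant. Its vial faces up. The knob is at scene (397,238). Next I'll fit the grill with a top-down map.

Run:
```python
from h import *
W=np.zeros((600,600,3),np.uint8)
Q=[]
for i,n in enumerate(('scene','side')):
    P=cloud(load(n)).reshape(-1,3)
    P=P[(P[:,0]>.4)&(P[:,0]<.75)&(P[:,1]>-.2)&(P[:,1]<.45)]
    m=(P[:,2]>.106)&(P[:,2]<.125)
    T=P[m]; 
    T=T[np.hypot(T[:,0]-.445,T[:,1]-.118)>.035]
    Q.append(T)
    for p in T:
        u=int((p[1]+.2)*900);v=int((.75-p[0])*1300)
        if 0<=u<600 and 0<=v<600: W[max(v-1,0):v+1,max(u-1,0):u+1,0 if i else 2]=255
    r=cv2.minAreaRect((T[:,:2]*1000).astype(np.float32)); print(n,len(T),r,cv2.boxPoints(r).round())
T=np.vstack(Q); print(cv2.minAreaRect((T[:,:2]*1000).astype(np.float32)))
for n in('scene','side'):
    C=cloud(load(n)).reshape(-1,3); K=C[(np.hypot(C[:,0]-.445,C[:,1]-.118)<.035)&(C[:,2]>.148)]
    print('knobtop',len(K),cv2.minEnclosingCircle((K[:,:2]*1000).astype(np.float32)),np.median(K[:,2]))
cv2.imwrite('pics/top.png',W)
```

```text
scene 1426 ((583.3753662109375, 147.37156677246094), (165.1562042236328, 400.61083984375), 12.181328773498535) [[460. 326.]
 [545. -66.]
 [706. -31.]
 [622. 361.]]
side 1019 ((584.0205078125, 150.45361328125), (165.40916442871094, 404.6515197753906), 11.909178733825684) [[461. 331.]
 [545. -65.]
 [707. -30.]
 [623. 365.]]
((583.482421875, 149.9133758544922), (166.7786407470703, 405.42376708984375), 11.949365615844727)
knobtop 192 ((448.55853271484375, 118.42375946044922), 22.03336524963379) 0.15278448962491864
knobtop 204 ((446.9427490234375, 122.45600891113281), 21.105592727661133) 0.15288062074548708
```

View pics/top.png

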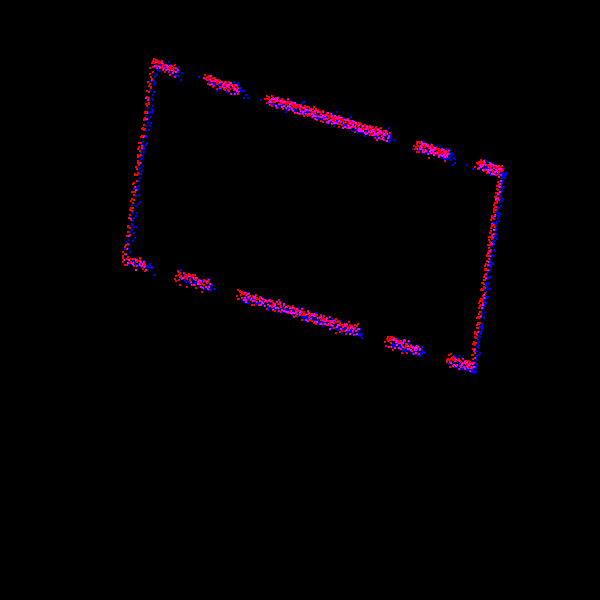

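Grill centre is (0.5835, 0.149) with yaw 12°. The predicted knob at (0.447, 0.120) matches the one measured. The rail gaps fit notches at ±85 and ±155. Now I'll plan the grasp.

```bash
cat >> h.py <<'E'
def goal(p,yaw,sym=True):
    "increments to put TCP at p with tool y axis at heading yaw (deg, mod 180)"
    s=env.sense();M=R.from_rotvec(s['ee_rot']).as_matrix()
    d=M.T@(np.array(p)-s['tcp_pos'])*1000
    h=np.degrees(np.arctan2(M[1,1],M[0,1])); t=-(yaw-h)
    if sym: t=(t+90)%180-90
    print('t %.2f tcp'%s['t'],s['tcp_pos'].round(4),'yhead %.1f'%h,'q7 %.2f'%s['qpos'][6],'tilt',M[:,2].round(3),'inc',d.round(1),'turn %.3f'%np.radians(t),'w %.3f F %.1f'%(s['width'],s['gripper_force']),'ft',s['ft_force'].round(1))
E
python3 - <<'E'
from h import *
goal([.479,-.278,.10],70)
E
```

```text
t 0.10 tcp [ 0.1997 -0.539   0.2419] yhead -69.7 q7 -0.08 tilt [-0.     0.001 -1.   ] inc [ 352.6 -147.6  142. ] turn 0.704 w 1.002 F 0.0 ft [-0.5 -0.2 -0.9]
```

Request:
send_rows(increments=[{"dx": 40,"dy": -17,"dz": 10,"turn": 0.1,"hand": 0},{"dx": 85,"dy": -35,"dz": 20,"turn": 0.2,"hand": 0},{"dx": 130,"dy": -54,"dz": 30,"turn": 0.3,"hand": 0},{"dx": 175,"dy": -73,"dz": 40,"turn": 0.4,"hand": 0},{"dx": 220,"dy": -92,"dz": 60,"turn": 0.5,"hand": 0},{"dx": 265,"dy": -111,"dz": 80,"turn": 0.6,"hand": 0},{"dx": 310,"dy": -130,"dz": 100,"turn": 0.7,"hand": 0},{"dx": 353,"dy": -148,"dz": 120,"turn": 0.704,"hand": 0},{"dx": 353,"dy": -148,"dz": 120,"turn": 0.704,"hand": 0},{"dx": 353,"dy": -148,"dz": 120,"turn": 0.704,"hand": 0}])

```text
t: 1.1
tcp_pos: [0.4799, -0.2764, 0.1214]
ee_rot: [-3.094, 0.541, 0.002]
ft_force: [0.7, -0.6, 0.0]
width: 1.002
gripper_force: 0.0
```

Run:
```python
from h import *
goal([.479,-.278,.018],70)
s=snap('wrist','w1.png')
C=cloud(s);im=s['image'].astype(int)
m=(C[...,2]>.036)&(C[...,2]<.046)
l=cv2.connectedComponents(m.astype(np.uint8))[1]
for i in range(1,l.max()+1):
    P=C[l==i]
    if len(P)>200: print(len(P),np.argwhere(l==i).mean(0)[::-1].round(),cv2.minAreaRect((P[:,:2]*1000).astype(np.float32)),P[:,2].max())
```

```text
t 1.10 tcp [ 0.4799 -0.2764  0.1214] yhead -109.8 q7 -1.18 tilt [-0.001  0.001 -1.   ] inc [-1.000e-01  1.900e+00  1.034e+02] turn 0.003 w 1.002 F 0.0 ft [ 0.7 -0.6  0. ]
2254 [549.  50.] ((514.7745971679688, -463.6017150878906), (75.7370834350586, 12.377674102783203), 1.1791857481002808) 0.043627752031060424
7680 [284. 176.] ((480.0921630859375, -278.461669921875), (22.148313522338867, 219.72348022460938), 70.15509033203125) 0.04224190562981303
1443 [284. 208.] ((479.91497802734375, -278.55267333984375), (12.00025463104248, 68.51209259033203), 70.68196105957031) 0.040757949532988724
```

View pics/w1.png

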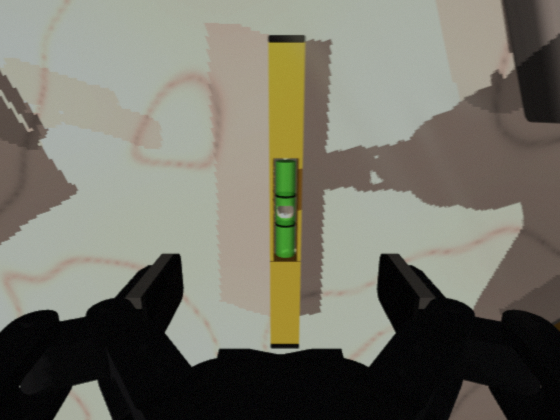

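The level lies centred between the open fingers, with its vial at (285,210) in the picture. Descending to grip.

Request:
send_rows(increments=[{"dx": 0,"dy": 2,"dz": 40,"hand": 0},{"dx": 0,"dy": 2,"dz": 75,"hand": 0},{"dx": 0,"dy": 2,"dz": 95,"hand": 0},{"dx": 0,"dy": 2,"dz": 102,"hand": 0},{"dx": 0,"dy": 2,"dz": 102,"hand": 120},{"dx": 0,"dy": 2,"dz": 102,"hand": 255},{"dx": 0,"dy": 2,"dz": 102,"hand": 255},{"dx": 0,"dy": 2,"dz": 102,"hand": 255},{"dx": 0,"dy": 2,"dz": 102,"hand": 255},{"dx": 0,"dy": 2,"dz": 102,"hand": 255}], squeeze=40)

```text
invalid input
```

Request:
send_rows(increments=[{"dz": 0,"hand": 255},{"dz": -10,"hand": 255},{"dz": -40,"hand": 255},{"dz": -80,"hand": 255},{"dz": -120,"hand": 255},{"dz": -160,"hand": 255},{"dz": -180,"hand": 255},{"dz": -180,"hand": 255}])

```text
invalid input
```

Run:
```python
from h import *
goal([.6012,.066,.25],102)
```

```text
t 1.15 tcp [ 0.4789 -0.278   0.1222] yhead -110.0 q7 -1.18 tilt [-0.001 -0.    -1.   ] inc [  -2.7 -365.  -128. ] turn -0.558 w 1.001 F 0.0 ft [-0.5 -1.1  0.7]
```

Every row probably needs all the fields, so I'll resend with them.

Request:
send_rows(increments=[{"dx": 0,"dy": 0,"dz": 40,"turn": 0,"hand": 0},{"dx": 0,"dy": 0,"dz": 75,"turn": 0,"hand": 0},{"dx": 0,"dy": 0,"dz": 95,"turn": 0,"hand": 0},{"dx": 0,"dy": 0,"dz": 103,"turn": 0,"hand": 0},{"dx": 0,"dy": 0,"dz": 103,"turn": 0,"hand": 120},{"dx": 0,"dy": 0,"dz": 103,"turn": 0,"hand": 255},{"dx": 0,"dy": 0,"dz": 103,"turn": 0,"hand": 255},{"dx": 0,"dy": 0,"dz": 103,"turn": 0,"hand": 255},{"dx": 0,"dy": 0,"dz": 103,"turn": 0,"hand": 255},{"dx": 0,"dy": 0,"dz": 103,"turn": 0,"hand": 255}], squeeze=40)

```text
t: 2.15
tcp_pos: [0.4796, -0.278, 0.0201]
ee_rot: [3.093, -0.546, 0.002]
ft_force: [-1.5, 0.2, 9.6]
width: 0.251
gripper_force: 39.5
```

Request:
send_rows(increments=[{"dx": 0,"dy": 0,"dz": 0,"turn": 0,"hand": 255},{"dx": 0,"dy": 0,"dz": -15,"turn": 0,"hand": 255},{"dx": 0,"dy": 0,"dz": -50,"turn": 0,"hand": 255},{"dx": 0,"dy": 0,"dz": -90,"turn": 0,"hand": 255},{"dx": 0,"dy": 0,"dz": -130,"turn": 0,"hand": 255},{"dx": 0,"dy": 0,"dz": -170,"turn": 0,"hand": 255},{"dx": 0,"dy": 0,"dz": -195,"turn": 0,"hand": 255},{"dx": 0,"dy": 0,"dz": -200,"turn": 0,"hand": 255},{"dx": 0,"dy": 0,"dz": -200,"turn": 0,"hand": 255}])

```text
t: 3.05
tcp_pos: [0.4793, -0.2776, 0.2199]
ee_rot: [-3.094, 0.546, -0.001]
ft_force: [-0.6, 0.1, -4.7]
width: 0.253
gripper_force: 40.4
```

Run:
```python
from h import *
goal([.6012,.066,.22],102)
```

```text
t 3.05 tcp [ 0.4793 -0.2776  0.2199] yhead -110.0 q7 -1.22 tilt [ 0.001 -0.    -1.   ] inc [  -3.  -364.5   -0. ] turn -0.559 w 0.253 F 40.4 ft [-0.6  0.1 -4.7]
```

Request:
send_rows(increments=[{"dx": 0,"dy": -30,"dz": 0,"turn": -0.05,"hand": 255},{"dx": 0,"dy": -70,"dz": 0,"turn": -0.12,"hand": 255},{"dx": 0,"dy": -110,"dz": 0,"turn": -0.19,"hand": 255},{"dx": -1,"dy": -150,"dz": 0,"turn": -0.26,"hand": 255},{"dx": -1,"dy": -190,"dz": 0,"turn": -0.33,"hand": 255},{"dx": -2,"dy": -230,"dz": 0,"turn": -0.4,"hand": 255},{"dx": -2,"dy": -270,"dz": 0,"turn": -0.46,"hand": 255},{"dx": -3,"dy": -310,"dz": 0,"turn": -0.52,"hand": 255},{"dx": -3,"dy": -345,"dz": 0,"turn": -0.55,"hand": 255},{"dx": -3,"dy": -364,"dz": 0,"turn": -0.559,"hand": 255}])

```text
t: 4.05
tcp_pos: [0.6008, 0.0686, 0.2174]
ee_rot: [-3.122, -0.335, 0.004]
ft_force: [-0.0, 0.7, -3.8]
width: 0.255
gripper_force: 40.4
```

Run:
```python
from h import *
s=snap('wrist','w2.png');snap('scene')
goal([.6012,.066,.123],102)
C=cloud(s)
st=env.sense();M=R.from_rotvec(st['ee_rot']).as_matrix()
for a,b,nm in((.106,.122,'rails'),(.21,.25,'level')):
    m=(C[...,2]>a)&(C[...,2]<b)
    l=cv2.connectedComponents(m.astype(np.uint8))[1]
    for i in range(1,l.max()+1):
        P=C[l==i]
        if len(P)>150: print(nm,len(P),np.argwhere(l==i).mean(0)[::-1].round(),cv2.minAreaRect((P[:,:2]*1000).astype(np.float32)),P[:,2].min().round(3),np.median(P[:,2]).round(4),P[:,2].max().round(3))
```

```text
t 4.15 tcp [0.6007 0.0684 0.2173] yhead -77.8 q7 -1.38 tilt [-0.003  0.001 -1.   ] inc [ 0.2  2.6 94.3] turn 0.004 w 0.255 F 40.3 ft [-0.1 -0.  -3.2]
rails 250 [12. 96.] ((637.1961669921875, 267.1904602050781), (5.9382853507995605, 12.509486198425293), 12.51311206817627) 0.106 0.1139 0.117
rails 1660 [153.  96.] ((658.3960571289062, 170.27813720703125), (5.969436168670654, 124.2891616821289), 12.317627906799316) 0.113 0.1151 0.117
rails 522 [339.  97.] ((684.988525390625, 46.063323974609375), (5.952908515930176, 37.44142150878906), 12.36941909790039) 0.106 0.1148 0.117
rails 2094 [433. 175.] ((623.99462890625, -35.80113983154297), (161.54393005371094, 31.333738327026367), 15.602241516113281) 0.106 0.1103 0.117
rails 577 [ 37. 292.] ((483.8814697265625, 248.83724975585938), (7.510770797729492, 39.992862701416016), 12.350115776062012) 0.106 0.113 0.116
rails 552 [122. 292.] ((499.29193115234375, 177.44468688964844), (7.569670677185059, 46.56009292602539), 11.95077896118164) 0.106 0.113 0.116
rails 156 [192. 290.] ((512.4137573242188, 125.02433776855469), (3.9157352447509766, 22.023193359375), 11.51369571685791) 0.106 0.111 0.115
level 24837 [279. 179.] ((632.0894775390625, 76.82131958007812), (137.62136840820312, 49.147117614746094), 12.947230339050293) 0.21 0.2356 0.25
```

View pics/w2.png

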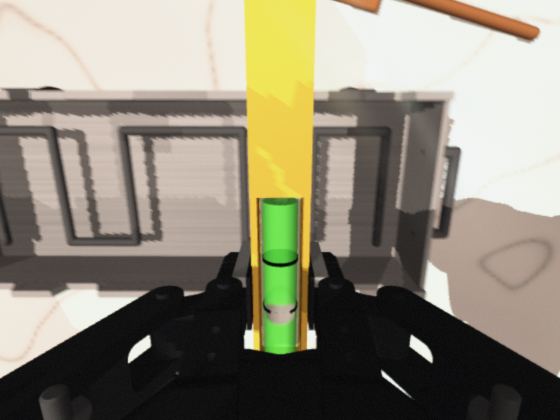

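The level hangs over the -85 notch pair, well aligned with the grill. I'll descend partway and re-read.

Request:
send_rows(increments=[{"dx": 0,"dy": 0,"dz": 25,"turn": 0,"hand": 255},{"dx": 0,"dy": 0,"dz": 50,"turn": 0,"hand": 255},{"dx": 0,"dy": 0,"dz": 65,"turn": 0,"hand": 255},{"dx": 0,"dy": 0,"dz": 70,"turn": 0,"hand": 255},{"dx": 0,"dy": 0,"dz": 70,"turn": 0,"hand": 255},{"dx": 0,"dy": 0,"dz": 70,"turn": 0,"hand": 255}])

```text
t: 4.75
tcp_pos: [0.6012, 0.065, 0.1498]
ee_rot: [-3.124, -0.328, -0.001]
ft_force: [1.0, 0.1, -2.5]
width: 0.254
gripper_force: 40.3
```

Run:
```python
from h import *
goal([.6018,.0656,.123],102.2)
```

```text
t 4.75 tcp [0.6012 0.065  0.1498] yhead -78.0 q7 -1.37 tilt [ 0.  0. -1.] inc [ 0.7 -0.4 26.8] turn -0.003 w 0.254 F 40.3 ft [ 1.   0.1 -2.5]
```

Request:
send_rows(increments=[{"dx": 0.5,"dy": 0,"dz": 10,"turn": -0.003,"hand": 255},{"dx": 0.5,"dy": 0,"dz": 18,"turn": -0.003,"hand": 255},{"dx": 0.5,"dy": 0,"dz": 24,"turn": -0.003,"hand": 255},{"dx": 0.5,"dy": 0,"dz": 27,"turn": -0.003,"hand": 255},{"dx": 0.5,"dy": 0,"dz": 27,"turn": -0.003,"hand": 255},{"dx": 0.5,"dy": 0,"dz": 27,"turn": -0.003,"hand": 255}])

```text
t: 5.35
tcp_pos: [0.6016, 0.0654, 0.1223]
ee_rot: [-3.124, -0.334, -0.0]
ft_force: [-2.4, -0.4, -0.5]
width: 0.251
gripper_force: 40.9
```

Request:
send_rows(increments=[{"dx": 0,"dy": 0,"dz": 0.5,"turn": 0,"hand": 255},{"dx": 0,"dy": 0,"dz": 0.5,"turn": 0,"hand": 50},{"dx": 0,"dy": 0,"dz": 0.5,"turn": 0,"hand": 0},{"dx": 0,"dy": 0,"dz": 0.5,"turn": 0,"hand": 0},{"dx": 0,"dy": 0,"dz": 0.5,"turn": 0,"hand": 0},{"dx": 0,"dy": 0,"dz": 0.5,"turn": 0,"hand": 0},{"dx": 0,"dy": 0,"dz": -30,"turn": 0,"hand": 0},{"dx": 0,"dy": 0,"dz": -70,"turn": 0,"hand": 0},{"dx": 0,"dy": 0,"dz": -115,"turn": 0,"hand": 0},{"dx": 0,"dy": 0,"dz": -120,"turn": 0,"hand": 0}])

```text
t: 6.35
tcp_pos: [0.6031, 0.0653, 0.2472]
ee_rot: [-3.124, -0.333, -0.011]
ft_force: [0.1, -0.4, -0.1]
width: 1.002
gripper_force: 0.0
```

Run:
```python
from h import *
s=snap('wrist');C=cloud(s);im=s['image'].astype(int)
m=(C[...,2]>.132)&(C[...,2]<.152)&(abs(C[...,1]-.065)<.06)&(im[...,0]>im[...,2]+40)
P=C[m];print(len(P),cv2.minAreaRect((P[:,:2]*1000).astype(np.float32)))
A=np.c_[P,np.ones(len(P))]; x=(P[:,:2]-[.6018,.0656])@[.977,.21]
print('x range',x.min(),x.max(),'z(x) fit',np.polyfit(x,P[:,2],1))
a=snap('scene');v=a['view'];q=v@[.6018,.0656,.142,1];u=(a['fx']*q[0]/q[2]+a['cx'],a['fy']*q[1]/q[2]+a['cy']);print(u)
goal([.4475,.120,.25],12)
cv2.imwrite('pics/s2.png',cv2.resize(a['image'][200:380,240:500,::-1],None,fx=3,fy=3,interpolation=cv2.INTER_CUBIC))
```

```text
6128 ((601.881103515625, 66.88702392578125), (213.1490020751953, 22.048694610595703), 12.312724113464355)
x range -0.10612457992332493 0.1068721291528382 z(x) fit [0.01042839 0.14078313]
(np.float64(348.3273908308797), np.float64(270.59600256972965))
t 6.45 tcp [0.6019 0.0655 0.2433] yhead -77.8 q7 -1.38 tilt [ 0.002  0.    -1.   ] inc [-139.4  -85.9   -6.9] turn -1.567 w 0.996 F 0.0 ft [-0.1  0.4 -1.2]
```

View pics/s2.png

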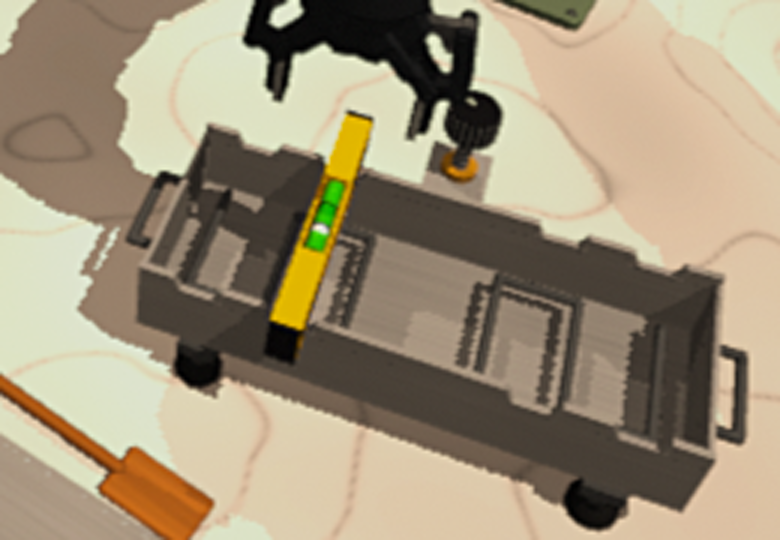

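The level is seated in the notches, slope 10 mrad, vial up, with the bubble at the back line (318,231 in the crop). The knob is free at (472,118). Next I'll write a bubble gauge and move over the knob.

```bash
cat >> h.py <<'E'
L0=np.array([.6019,.0665]);AX=np.array([np.cos(np.radians(12.3)),np.sin(np.radians(12.3))])
def bub(n,zt=.141):
    "bubble x along level via ray/plane; also green+white vial middle as check"
    s=load(n);V=np.linalg.inv(s['view']);im=s['image'].astype(int)
    v,u=np.mgrid[:im.shape[0],:im.shape[1]]
    d=np.stack([(u-s['cx'])/s['fx'],(v-s['cy'])/s['fy'],np.ones(u.shape)],-1)@V[:3,:3].T
    o=V[:3,3];k=(zt-o[2])/d[...,2];P=(o+d*k[...,None])[...,:2]-L0
    x=P@AX*1000;y=P@np.array([-AX[1],AX[0]])*1000
    box=(abs(x)<45)&(abs(y)<9)
    r,g,b=im[...,0],im[...,1],im[...,2]
    gr=box&(g>r+40)&(g>b+40); 
    if gr.sum()<5: print(n,'no vial');return
    box2=(abs(x)<32)&(abs(y-y[gr].mean())<5)
    w=np.clip(np.minimum(r,b)-70,0,None)*(box2&(np.minimum(r,b)>90)&(b>0.5*g))
    print(n,'green',gr.sum(),'x %.1f..%.1f'%(x[gr].min(),x[gr].max()),'ymean %.1f'%y[gr].mean(),'white n',(w>0).sum(),'bubble x %.2f'%((w*x).sum()/max(w.sum(),1)))
E
python3 - <<'E'
from h import *
snap('side')
for n in('scene','side','wrist'): bub(n)
goal([.4475,.120,.21],12)
E
```

```text
scene green 119 x -34.3..34.1 ymean -0.9 white n 15 bubble x 14.38
side green 61 x -32.8..33.7 ymean 3.6 white n 9 bubble x 14.83
wrist green 1285 x -32.9..35.3 ymean 0.3 white n 141 bubble x 15.17
t 6.50 tcp [0.6014 0.0655 0.242 ] yhead -77.8 q7 -1.38 tilt [-0.  0. -1.] inc [-138.9  -85.8   32.1] turn -1.567 w 1.000 F 0.0 ft [-0.5 -0.1 -1.6]
```

Request:
send_rows(increments=[{"dx": -20,"dy": -12,"dz": 0,"turn": -0.1,"hand": 0},{"dx": -50,"dy": -31,"dz": 0,"turn": -0.23,"hand": 0},{"dx": -80,"dy": -49,"dz": 0,"turn": -0.36,"hand": 0},{"dx": -110,"dy": -68,"dz": 0,"turn": -0.49,"hand": 0},{"dx": -130,"dy": -80,"dz": 0,"turn": -0.62,"hand": 0},{"dx": -139,"dy": -86,"dz": 0,"turn": -0.75,"hand": 0},{"dx": -139,"dy": -86,"dz": 0,"turn": -0.88,"hand": 0},{"dx": -139,"dy": -86,"dz": 0,"turn": -1.01,"hand": 0},{"dx": -139,"dy": -86,"dz": 0,"turn": -1.08,"hand": 0},{"dx": -139,"dy": -86,"dz": 0,"turn": -1.08,"hand": 0}])

```text
t: 7.5
tcp_pos: [0.4471, 0.12, 0.2414]
ee_rot: [-2.506, -1.893, 0.002]
ft_force: [-0.2, -0.1, -0.5]
width: 1.002
gripper_force: 0.0
```

Request:
send_rows(increments=[{"dx": 0,"dy": 0,"dz": 0,"turn": -0.1,"hand": 0},{"dx": 0,"dy": 0,"dz": 0,"turn": -0.23,"hand": 0},{"dx": 0,"dy": 0,"dz": 5,"turn": -0.36,"hand": 0},{"dx": 0,"dy": 0,"dz": 10,"turn": -0.49,"hand": 0},{"dx": 0,"dy": 0,"dz": 15,"turn": -0.62,"hand": 0},{"dx": 0,"dy": 0,"dz": 20,"turn": -0.75,"hand": 0},{"dx": 0,"dy": 0,"dz": 25,"turn": -0.88,"hand": 0},{"dx": 0,"dy": 0,"dz": 30,"turn": -1.01,"hand": 0},{"dx": 0,"dy": 0,"dz": 30,"turn": -1.05,"hand": 0},{"dx": 0,"dy": 0,"dz": 30,"turn": -1.05,"hand": 0}])

```text
t: 8.5
tcp_pos: [0.4473, 0.1201, 0.212]
ee_rot: [-1.225, -2.892, 0.0]
ft_force: [-0.5, 0.3, 0.1]
width: 1.001
gripper_force: 0.0
```

Run:
```python
from h import *
s=snap('wrist','w3.png');C=cloud(s)
K=C[(np.hypot(C[...,0]-.4475,C[...,1]-.12)<.03)&(abs(C[...,2]-.153)<.003)]
print(len(K),cv2.minEnclosingCircle((K[:,:2]*1000).astype(np.float32)) if len(K) else 0, np.median(K[:,2]))
goal([.4475,.120,.130],44)
```

```text
3208 ((448.02972412109375, 119.381591796875), 21.830995559692383) 0.15342405463074443
t 8.55 tcp [0.4474 0.1201 0.2122] yhead 44.0 q7 0.03 tilt [-0.001  0.    -1.   ] inc [-0.2  0.  82.2] turn 0.000 w 0.996 F 0.0 ft [ 0.3 -0.2  0.2]
```

View pics/w3.png

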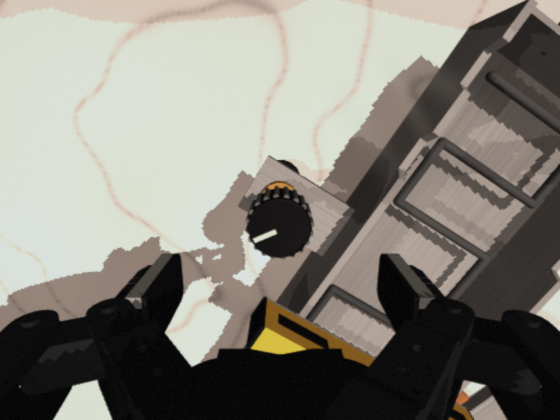

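The knob is at (280,222), centred between the fingers, and the level end at (270,320) is clear of both. I'll turn a bit further counter-clockwise for joint margin, then descend and grip.

Request:
send_rows(increments=[{"dx": 0,"dy": 0,"dz": 10,"turn": -0.12,"hand": 0},{"dx": 0,"dy": 0,"dz": 25,"turn": -0.25,"hand": 0},{"dx": 0,"dy": 0,"dz": 45,"turn": -0.35,"hand": 0},{"dx": 0,"dy": 0,"dz": 65,"turn": -0.35,"hand": 0},{"dx": 0,"dy": 0,"dz": 78,"turn": -0.35,"hand": 0},{"dx": 0,"dy": 0,"dz": 82,"turn": -0.35,"hand": 0},{"dx": 0,"dy": 0,"dz": 82,"turn": -0.35,"hand": 100},{"dx": 0,"dy": 0,"dz": 82,"turn": -0.35,"hand": 255},{"dx": 0,"dy": 0,"dz": 82,"turn": -0.35,"hand": 255},{"dx": 0,"dy": 0,"dz": 82,"turn": -0.35,"hand": 255}], squeeze=60)

```text
t: 9.55
tcp_pos: [0.4469, 0.119, 0.1308]
ee_rot: [-0.701, -3.062, 0.003]
ft_force: [-6.3, -6.9, 11.2]
width: 0.451
gripper_force: 59.4
```

Request:
send_rows(increments=[{"dx": 0,"dy": 0,"dz": 0,"turn": 0,"hand": 255},{"dx": 0,"dy": 0,"dz": 0,"turn": 0,"hand": 255}])

```text
t: 9.75
tcp_pos: [0.447, 0.119, 0.1308]
ee_rot: [-0.701, -3.062, 0.003]
ft_force: [-6.0, -6.8, 10.3]
width: 0.455
gripper_force: 59.4
```

Run:
```python
from h import *
goal([.4475,.120,.130],64)
snap('scene');snap('side');bub('scene');bub('side')
```

```text
t 9.75 tcp [0.447  0.119  0.1308] yhead 64.2 q7 0.17 tilt [-0.001 -0.002 -1.   ] inc [-0.1  1.1  0.8] turn 0.004 w 0.455 F 59.4 ft [-6.  -6.8 10.3]
scene green 119 x -34.3..34.1 ymean -0.8 white n 14 bubble x 11.38
side green 20 x 0.5..31.6 ymean 3.9 white n 9 bubble x 11.45
```

Gripped, and the push is already about 10 N because the pads swing forward as they close. I'll relieve the side load by 1 mm and turn clockwise.

Request:
send_rows(increments=[{"dx": 0,"dy": -1.2,"dz": 0,"turn": 0,"hand": 255},{"dx": 0,"dy": -1.2,"dz": 0,"turn": 0.12,"hand": 255},{"dx": 0,"dy": -1.2,"dz": 0,"turn": 0.26,"hand": 255},{"dx": 0,"dy": -1.2,"dz": 0,"turn": 0.4,"hand": 255},{"dx": 0,"dy": -1.2,"dz": 0,"turn": 0.54,"hand": 255},{"dx": 0,"dy": -1.2,"dz": 0,"turn": 0.68,"hand": 255},{"dx": 0,"dy": -1.2,"dz": 0,"turn": 0.82,"hand": 255},{"dx": 0,"dy": -1.2,"dz": 0,"turn": 0.92,"hand": 255},{"dx": 0,"dy": -1.2,"dz": 0,"turn": 1.0,"hand": 255},{"dx": 0,"dy": -1.2,"dz": 0,"turn": 1.0,"hand": 255}])

```text
t: 10.85
tcp_pos: [0.4478, 0.1195, 0.1309]
ee_rot: [2.083, 2.35, 0.003]
ft_force: [3.1, 2.2, 2.3]
width: 0.455
gripper_force: 60.0
```

Run:
```python
from h import *
goal([.447,.119,.130],64,False)
snap('scene');snap('side');bub('scene');bub('side')
```

```text
t 10.85 tcp [0.4478 0.1195 0.1309] yhead 6.9 q7 -0.46 tilt [ 0.002  0.001 -1.   ] inc [-0.4 -0.8  0.9] turn -0.997 w 0.455 F 60.0 ft [3.1 2.2 2.3]
scene green 122 x -33.4..34.9 ymean -0.8 white n 14 bubble x 11.31
side green 21 x 0.5..33.7 ymean 3.8 white n 9 bubble x 11.01
```

Request:
send_rows(increments=[{"dx": 0,"dy": 0,"dz": 0,"turn": 0,"hand": 255},{"dx": 0,"dy": 0,"dz": 0,"turn": 0,"hand": 255},{"dx": 0,"dy": 0,"dz": 0,"turn": 0,"hand": 255},{"dx": 0,"dy": 0,"dz": 0,"turn": 0,"hand": 255},{"dx": 0,"dy": 0,"dz": 0,"turn": 0,"hand": 255},{"dx": 0,"dy": 0,"dz": 0,"turn": 0,"hand": 255},{"dx": 0,"dy": 0,"dz": 0,"turn": 0,"hand": 255},{"dx": 0,"dy": 0,"dz": 0,"turn": 0,"hand": 255},{"dx": 0,"dy": 0,"dz": 0,"turn": 0,"hand": 255},{"dx": 0,"dy": 0,"dz": 0,"turn": 0,"hand": 255}])

```text
t: 11.95
tcp_pos: [0.4477, 0.1195, 0.1307]
ee_rot: [2.079, 2.355, 0.003]
ft_force: [3.4, 3.6, 3.8]
width: 0.451
gripper_force: 60.2
```

Run:
```python
from h import *
goal([.447,.119,.130],64,False)
snap('scene');s=snap('side');bub('scene');bub('side');
a=load('scene');w=snap('wrist')
cv2.imwrite('pics/s3.png',np.hstack([cv2.resize(a['image'][225:315,290:410,::-1],(480,360),interpolation=cv2.INTER_CUBIC),cv2.resize(w['image'][...,::-1],(320,360))]))
```

```text
t 11.95 tcp [0.4477 0.1195 0.1307] yhead 7.1 q7 -0.45 tilt [ 0.002  0.001 -1.   ] inc [-0.4 -0.7  0.7] turn -0.993 w 0.451 F 60.2 ft [3.4 3.6 3.8]
scene green 119 x -33.4..34.1 ymean -0.9 white n 14 bubble x 5.11
side green 22 x 13.4..33.7 ymean 3.1 white n 8 bubble x 6.65
```

View pics/s3.png

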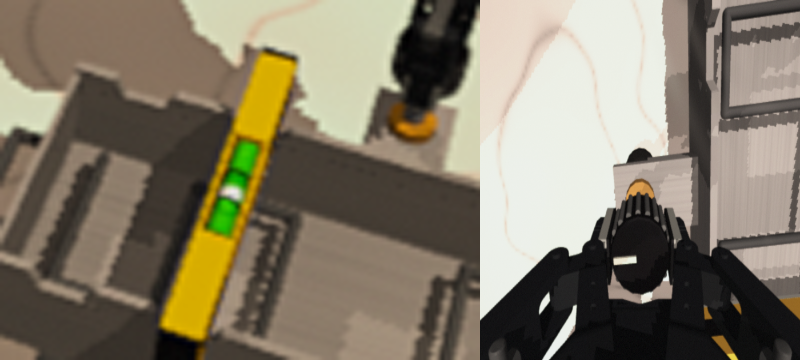

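Left view: the bubble is just behind centre (230,192 in the crop), so it responds to the turn. Right view: the knob is gripped. Now push about 2 mm down and turn on.

Request:
send_rows(increments=[{"dx": 0,"dy": 0,"dz": 0.5,"turn": 0.12,"hand": 255},{"dx": 0,"dy": 0,"dz": 1,"turn": 0.26,"hand": 255},{"dx": 0,"dy": 0,"dz": 1.5,"turn": 0.4,"hand": 255},{"dx": 0,"dy": 0,"dz": 1.5,"turn": 0.54,"hand": 255},{"dx": 0,"dy": 0,"dz": 1.5,"turn": 0.68,"hand": 255},{"dx": 0,"dy": 0,"dz": 1.5,"turn": 0.82,"hand": 255},{"dx": 0,"dy": 0,"dz": 1.5,"turn": 0.96,"hand": 255},{"dx": 0,"dy": 0,"dz": 1.5,"turn": 1.1,"hand": 255},{"dx": 0,"dy": 0,"dz": 1.5,"turn": 1.2,"hand": 255},{"dx": 0,"dy": 0,"dz": 1.5,"turn": 1.2,"hand": 255}])

```text
t: 13.1
tcp_pos: [0.4482, 0.1188, 0.1294]
ee_rot: [3.047, 0.762, 0.004]
ft_force: [7.0, -2.3, 9.6]
width: 0.452
gripper_force: 60.8
```

Request:
send_rows(increments=[{"dx": 0,"dy": 0,"dz": 0,"turn": 0,"hand": 255},{"dx": 0,"dy": 0,"dz": 0,"turn": 0,"hand": 255},{"dx": 0,"dy": 0,"dz": 0,"turn": 0,"hand": 255},{"dx": 0,"dy": 0,"dz": 0,"turn": 0,"hand": 255},{"dx": 0,"dy": 0,"dz": 0,"turn": 0,"hand": 255},{"dx": 0,"dy": 0,"dz": 0,"turn": 0,"hand": 255},{"dx": 0,"dy": 0,"dz": 0,"turn": 0,"hand": 255},{"dx": 0,"dy": 0,"dz": 0,"turn": 0,"hand": 255},{"dx": 0,"dy": 0,"dz": 0,"turn": 0,"hand": 255},{"dx": 0,"dy": 0,"dz": 0,"turn": 0,"hand": 255}])

```text
t: 14.1
tcp_pos: [0.4482, 0.1188, 0.1294]
ee_rot: [3.046, 0.768, 0.004]
ft_force: [7.2, -0.9, 9.8]
width: 0.449
gripper_force: 60.8
```

Run:
```python
from h import *
goal([.447,.119,.130],64,False)
snap('scene');s=snap('side');bub('scene');bub('side');snap('wrist');bub('wrist')
print(env.sense()['wrist_torque'])
```

```text
t 14.10 tcp [0.4482 0.1188 0.1294] yhead -61.7 q7 -1.15 tilt [ 0.003  0.001 -1.   ] inc [-1.  -0.8 -0.6] turn -2.194 w 0.449 F 60.8 ft [ 7.2 -0.9  9.8]
scene green 120 x -33.4..34.9 ymean -0.8 white n 15 bubble x 2.32
side green 26 x 9.1..33.7 ymean 3.1 white n 4 bubble x 3.93
wrist no vial
[-0.37878688 -1.67426014 -0.0983949 ]
```

Request:
send_rows(increments=[{"dx": 0,"dy": 0,"dz": 0.1,"turn": 0.1,"hand": 255},{"dx": 0,"dy": 0,"dz": 0.2,"turn": 0.2,"hand": 255},{"dx": 0,"dy": 0,"dz": 0.2,"turn": 0.24,"hand": 255},{"dx": 0,"dy": 0,"dz": 0.2,"turn": 0.24,"hand": 255},{"dx": 0,"dy": 0,"dz": 0.2,"turn": 0.24,"hand": 255},{"dx": 0,"dy": 0,"dz": 0.2,"turn": 0.24,"hand": 255},{"dx": 0,"dy": 0,"dz": 0.2,"turn": 0.24,"hand": 255},{"dx": 0,"dy": 0,"dz": 0.2,"turn": 0.24,"hand": 255},{"dx": 0,"dy": 0,"dz": 0.2,"turn": 0.24,"hand": 255},{"dx": 0,"dy": 0,"dz": 0.2,"turn": 0.24,"hand": 255}])

```text
t: 15.25
tcp_pos: [0.4482, 0.1185, 0.1292]
ee_rot: [3.116, 0.398, 0.004]
ft_force: [6.2, -3.6, 11.2]
width: 0.454
gripper_force: 60.9
```

Request:
send_rows(increments=[{"dx": 0,"dy": 0,"dz": 0,"turn": 0,"hand": 255},{"dx": 0,"dy": 0,"dz": 0,"turn": 0,"hand": 255},{"dx": 0,"dy": 0,"dz": 0,"turn": 0,"hand": 255},{"dx": 0,"dy": 0,"dz": 0,"turn": 0,"hand": 255},{"dx": 0,"dy": 0,"dz": 0,"turn": 0,"hand": 255},{"dx": 0,"dy": 0,"dz": 0,"turn": 0,"hand": 255},{"dx": 0,"dy": 0,"dz": 0,"turn": 0,"hand": 255},{"dx": 0,"dy": 0,"dz": 0,"turn": 0,"hand": 255},{"dx": 0,"dy": 0,"dz": 0,"turn": 0,"hand": 255},{"dx": 0,"dy": 0,"dz": 0,"turn": 0,"hand": 255}])

```text
t: 16.25
tcp_pos: [0.4482, 0.1185, 0.1292]
ee_rot: [3.116, 0.398, 0.004]
ft_force: [5.8, -3.5, 10.7]
width: 0.449
gripper_force: 60.9
```

Run:
```python
from h import *
goal([.447,.119,.130],64,False)
a=snap('scene');s=snap('side');bub('scene');bub('side')
cv2.imwrite('pics/s4.png',cv2.resize(a['image'][240:300,310:390,::-1],(800,600),interpolation=cv2.INTER_CUBIC))
```

```text
t 16.25 tcp [0.4482 0.1185 0.1292] yhead -75.5 q7 -1.29 tilt [ 0.003  0.    -1.   ] inc [-1.  -0.8 -0.8] turn -2.434 w 0.449 F 60.9 ft [ 5.8 -3.5 10.7]
scene green 122 x -33.4..34.9 ymean -0.9 white n 15 bubble x 2.11
side green 26 x 9.1..33.7 ymean 3.1 white n 4 bubble x 3.72
```

View pics/s4.png

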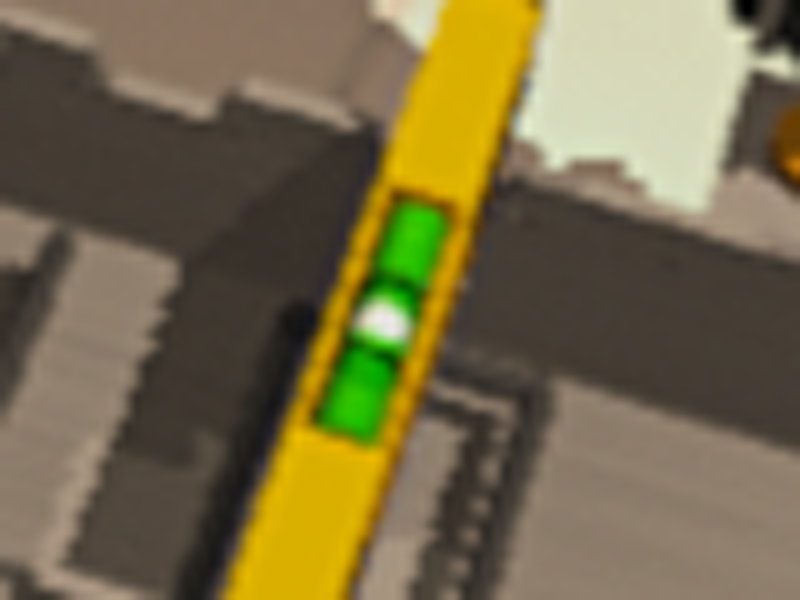

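The bubble is between the lines (398,283) and (372,348), a touch towards the back. One small further turn.

Request:
send_rows(increments=[{"dx": 0,"dy": 0,"dz": 0,"turn": 0.1,"hand": 255},{"dx": 0,"dy": 0,"dz": 0,"turn": 0.2,"hand": 255},{"dx": 0,"dy": 0,"dz": 0,"turn": 0.2,"hand": 255},{"dx": 0,"dy": 0,"dz": 0,"turn": 0.2,"hand": 255},{"dx": 0,"dy": 0,"dz": 0,"turn": 0.2,"hand": 255},{"dx": 0,"dy": 0,"dz": 0,"turn": 0.2,"hand": 255},{"dx": 0,"dy": 0,"dz": 0,"turn": 0.2,"hand": 255},{"dx": 0,"dy": 0,"dz": 0,"turn": 0.2,"hand": 255},{"dx": 0,"dy": 0,"dz": 0,"turn": 0.2,"hand": 255},{"dx": 0,"dy": 0,"dz": 0,"turn": 0.2,"hand": 255}])

```text
t: 17.35
tcp_pos: [0.4482, 0.1183, 0.1292]
ee_rot: [3.14, 0.084, 0.004]
ft_force: [6.6, -5.0, 10.9]
width: 0.451
gripper_force: 61.0
```

Request:
send_rows(increments=[{"dx": 0,"dy": 0,"dz": 0,"turn": 0,"hand": 255},{"dx": 0,"dy": 0,"dz": 0,"turn": 0,"hand": 255},{"dx": 0,"dy": 0,"dz": 0,"turn": 0,"hand": 255},{"dx": 0,"dy": 0,"dz": 0,"turn": 0,"hand": 255},{"dx": 0,"dy": 0,"dz": 0,"turn": 0,"hand": 255},{"dx": 0,"dy": 0,"dz": 0,"turn": 0,"hand": 255},{"dx": 0,"dy": 0,"dz": 0,"turn": 0,"hand": 255},{"dx": 0,"dy": 0,"dz": 0,"turn": 0,"hand": 255}])

```text
t: 18.15
tcp_pos: [0.4482, 0.1183, 0.1293]
ee_rot: [3.14, 0.084, 0.004]
ft_force: [7.6, -4.7, 11.6]
width: 0.456
gripper_force: 61.0
```

Run:
```python
from h import *
goal([.447,.119,.130],64,False)
a=snap('scene');s=snap('side');bub('scene');bub('side');snap('wrist');bub('wrist')
# gray-level profile along the level axis in scene view
V=a['view'];im=cv2.GaussianBlur(a['image'],(0,0),0.6).astype(np.float32)
xs=np.arange(-40,41,4.)
for n,s in(('scene',a),('side',s)):
    X=np.array([[*(L0+AX*x/1000),.141,1] for x in xs])@s['view'].T
    u=(s['fx']*X[:,0]/X[:,2]+s['cx']).astype(np.float32);v=(s['fy']*X[:,1]/X[:,2]+s['cy']).astype(np.float32)
    p=cv2.remap(s['image'],u[None],v[None],cv2.INTER_LINEAR)[0]
    print(n,'\n',xs.astype(int),'\n R',p[:,0],'\n G',p[:,1],'\n B',p[:,2])
```

```text
t 18.15 tcp [0.4482 0.1183 0.1293] yhead -86.9 q7 -1.40 tilt [ 0.003 -0.    -1.   ] inc [-1.2 -0.8 -0.7] turn -2.634 w 0.456 F 61.0 ft [ 7.6 -4.7 11.6]
scene green 124 x -33.4..34.9 ymean -0.9 white n 14 bubble x -0.17
side green 27 x 6.8..33.7 ymean 3.2 white n 3 bubble x 2.90
wrist no vial
scene 
 [-40 -36 -32 -28 -24 -20 -16 -12  -8  -4   0   4   8  12  16  20  24  28
  32  36  40] 
 R [213 148  65  46  48  42  41  30  48 184 225 153  46  10  12  16  41  40
  35 112 220] 
 G [168 119 164 195 197 195 196 160 141 219 227 218 181 115 169 173 192 194
 186 136 175] 
 B [  0   0   0   0   0   0   0   0  26 166 219 131   8   0   0   0   0   0
   0   0   0]
side 
 [-40 -36 -32 -28 -24 -20 -16 -12  -8  -4   0   4   8  12  16  20  24  28
  32  36  40] 
 R [ 63  68  74  74  72  79  77  75  73  66  59  65  65  52  70  75  74  73
  74  81 132] 
 G [ 65  69  76  75  74  80  79  77  75  66  60  79 107 101 121 138 136 140
 131 110 115] 
 B [49 52 58 58 56 62 60 59 57 51 47 56 48 26 32 38 38 38 35 28 31]
```

The bubble sits within about 1 mm of mid-vial. The push is about 10 N and the grip 61 N. Handing in.

```bash
python3 -c "
from h import *
print(env.hand_in())"
```

```text
the job is handed in; nothing more can be done
None
```

The job is handed in, but no verdict came back. At hand-in the level lay free in the -85 notch pair, the knob was gripped at about 61 N and pressed at about 10 N, and the bubble read within about 1 mm of centre in the scene camera; the side view was partly blocked.

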